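# Put away oil cans and shear blades in an interlocked two-drawer cabinet

### The job

Clear the bench into the red cabinet, whose interlock lets only one drawer out at a time: stand every oil can upright on the floor of the drawer that is open and then shut that drawer fully, which frees the other one. Then open the other drawer, slide every steel blade edgewise down into its own pair of black card guides until it sits on the drawer floor, and shut that drawer fully too. Do not force the locked drawer, and leave the sleeve, wrench and block where they lie.

Things in the scene. Friction and masses are not known exactly. Their poses are not given: they have to be found in the camera images.
- can_drawer (a joint): how far the left (+y) drawer of the red two-drawer cabinet is pulled out, m: 0 fully shut, 0.188 fully out; starts open. It slides out along the -x axis of point can_drawer_handle (towards the robot), with about 2 N of friction
- blade_drawer (a joint): how far the right (-y) drawer is pulled out, m: 0 shut, 0.188 fully out; starts shut. The two drawers share an interlock: while one is out the other is locked and yields only 1 or 2 mm; when one is fully shut the other slides freely, with about 2 N of friction
- can_drawer_handle (a point): middle of the left drawer's bar handle: a level aluminium bar 12 mm thick and 90 mm long (along y), its centre 42 mm in front of the drawer's red front and 116 mm above the bench, open above and below; can be pinched from above. x points into the cabinet, z up. The top of the cabinet is 140 mm above the bench
- blade_drawer_handle (a point): middle of the right drawer's bar handle, same sizes and axes. The drawer fronts are 12 mm thick, 134 mm wide, their top edge 134 mm above the bench
- can_drawer_floor (a point): centre of the flat floor inside the left drawer, 20 mm above the bench; moves with the drawer. The inside is 190 mm long along its x (x into the cabinet) and 108 mm wide along its y; side and back walls stand 39 mm above this floor, the front 114 mm. Fully out, all of the inside but its last 2 mm is in front of the cabinet
- front_guide (a point): where the centre of a fully seated blade belongs in the front one of three pairs of black vertical card guides in the right drawer, 51 mm above its floor, 71 mm above the bench; moves with the drawer; x points into the cabinet (across the slot), y along the blade, z up. The middle and rear guides lie 46 and 92 mm from it along +x; any may be used. Guides stand 40 mm above the drawer floor
- blade_drawer_floor (a point): centre of the floor inside the right drawer, 20 mm above the bench; the drawer is as large inside as the left one. Each guide slot is 9 mm wide along x and 108 mm long along y (the inside width), so a blade has 1.5 and 4 mm of play each way; the guides reach 14 mm in from each side wall, and above their 40 mm flare to about 16 mm wide over another 10 mm
- can0_mid (a point): centre, half-way up, of a closed steel oil can 100 mm tall, about 0.25 kg, standing on the rubber mat at one side; z is its upward axis. Its heavy round foot is 52 mm in diameter and 30 mm tall, a shoulder slopes in above it to 46 mm, and then a straight neck 28 mm in diameter (30 mm at the black cap, the top 8 mm) is the place to grip. The cans are alike and 2 or 3 are present
- can1_mid (a point): centre, half-way up, of a closed steel oil can 100 mm tall, about 0.25 kg, standing on the rubber mat at one side; z is its upward axis. Its heavy round foot is 52 mm in diameter and 30 mm tall, a shoulder slopes in above it to 46 mm, and then a straight neck 28 mm in diameter (30 mm at the black cap, the top 8 mm) is the place to grip. The cans are alike and 2 or 3 are present
- can2_mid (a point): centre, half-way up, of a closed steel oil can 100 mm tall, about 0.25 kg, standing on the rubber mat at one side; z is its upward axis. Its heavy round foot is 52 mm in diameter and 30 mm tall, a shoulder slopes in above it to 46 mm, and then a straight neck 28 mm in diameter (30 mm at the black cap, the top 8 mm) is the place to grip. The cans are alike and 2 or 3 are present
- blade0_mid (a point): centre of a plain steel shear blade, a rectangular plate 6 mm thick (its x), 100 mm wide (its y) and 102 mm tall (its z, up), about 0.42 kg, standing upright in a slot of the wooden rack at the other side; the rack is 42 mm high, its slots 9 mm wide and 30 mm deep, 50 mm apart, and the blade's top is 114 mm above the bench. Blades are alike and 2 or 3 are present
- blade1_mid (a point): centre of a plain steel shear blade, a rectangular plate 6 mm thick (its x), 100 mm wide (its y) and 102 mm tall (its z, up), about 0.42 kg, standing upright in a slot of the wooden rack at the other side; the rack is 42 mm high, its slots 9 mm wide and 30 mm deep, 50 mm apart, and the blade's top is 114 mm above the bench. Blades are alike and 2 or 3 are present
- blade2_mid (a point): centre of a plain steel shear blade, a rectangular plate 6 mm thick (its x), 100 mm wide (its y) and 102 mm tall (its z, up), about 0.42 kg, standing upright in a slot of the wooden rack at the other side; the rack is 42 mm high, its slots 9 mm wide and 30 mm deep, 50 mm apart, and the blade's top is 114 mm above the bench. Blades are alike and 2 or 3 are present
- sleeve: bystander: short steel sleeve, 52 mm in diameter, 45 mm tall, standing between the robot and the cabinet; origin at the centre of its underside
- wrench: bystander: wrench 170 mm long lying between the robot and the cabinet; origin under it
- vblock: bystander: dark steel block 70 x 60 x 50 mm right of the cabinet; origin at the centre of its underside

How it is judged (in metres and radians):
On the way, in this order (a step that is already met when the one before it is completed fails the run):
1. every oil can stands upright on the floor of the left drawer (x of can0_mid in the frame of can_drawer_floor between -0.09 and 0.09 m and y of can0_mid in the frame of can_drawer_floor between -0.056 and 0.056 m and z of can0_mid in the frame of can_drawer_floor between 0.043 and 0.057 m and angle between each of can0_mid, can1_mid, can2_mid's own z axis and vertical below 0.12 rad and x of can1_mid in the frame of can_drawer_floor between -0.09 and 0.09 m and y of can1_mid in the frame of can_drawer_floor between -0.056 and 0.056 m and z of can1_mid in the frame of can_drawer_floor between 0.043 and 0.057 m and x of can2_mid in the frame of can_drawer_floor between -0.09 and 0.09 m and y of can2_mid in the frame of can_drawer_floor between -0.056 and 0.056 m and z of can2_mid in the frame of can_drawer_floor between 0.043 and 0.057 m), for 0.2 s.
2. the left drawer is fully shut with the oil cans upright in it (all of step 1 and value of joint can_drawer below 0.005 m), for 0.2 s.
3. the right drawer is pulled out at least 100 mm while the left one stays shut (value of joint can_drawer below 0.005 m and value of joint blade_drawer above 0.1 m), for 0.2 s.
4. every blade is seated upright in a pair of guides of the open right drawer ((x of blade0_mid in the frame of front_guide between -0.006 and 0.006 m or x of blade0_mid in the frame of front_guide between 0.04 and 0.052 m or x of blade0_mid in the frame of front_guide between 0.086 and 0.098 m) and y of blade0_mid in the frame of front_guide between -0.012 and 0.012 m and z of blade0_mid in the frame of front_guide between -0.005 and 0.005 m and angle between each of blade0_mid, blade1_mid, blade2_mid's own z axis and vertical below 0.1 rad and angle between the x axis of each of blade0_mid, blade1_mid, blade2_mid and the x axis of front_guide, either way round below 0.1 rad and (x of blade1_mid in the frame of front_guide between -0.006 and 0.006 m or x of blade1_mid in the frame of front_guide between 0.04 and 0.052 m or x of blade1_mid in the frame of front_guide between 0.086 and 0.098 m) and y of blade1_mid in the frame of front_guide between -0.012 and 0.012 m and z of blade1_mid in the frame of front_guide between -0.005 and 0.005 m and (x of blade2_mid in the frame of front_guide between -0.006 and 0.006 m or x of blade2_mid in the frame of front_guide between 0.04 and 0.052 m or x of blade2_mid in the frame of front_guide between 0.086 and 0.098 m) and y of blade2_mid in the frame of front_guide between -0.012 and 0.012 m and z of blade2_mid in the frame of front_guide between -0.005 and 0.005 m and value of joint blade_drawer above 0.06 m), for 0.2 s.
At the end, for the whole second after the job is handed in: Both drawers are shut to within 5 mm and at rest; every oil can present stands upright (within 7 degrees) on the left drawer's floor; every blade present stands upright and square (within 6 degrees) in a pair of guides of the right drawer, within 5 mm of its seated height (all of step 2 and (x of blade0_mid in the frame of front_guide between -0.006 and 0.006 m or x of blade0_mid in the frame of front_guide between 0.04 and 0.052 m or x of blade0_mid in the frame of front_guide between 0.086 and 0.098 m) and y of blade0_mid in the frame of front_guide between -0.012 and 0.012 m and z of blade0_mid in the frame of front_guide between -0.005 and 0.005 m and angle between each of blade0_mid, blade1_mid, blade2_mid's own z axis and vertical below 0.1 rad and angle between the x axis of each of blade0_mid, blade1_mid, blade2_mid and the x axis of front_guide, either way round below 0.1 rad and (x of blade1_mid in the frame of front_guide between -0.006 and 0.006 m or x of blade1_mid in the frame of front_guide between 0.04 and 0.052 m or x of blade1_mid in the frame of front_guide between 0.086 and 0.098 m) and y of blade1_mid in the frame of front_guide between -0.012 and 0.012 m and z of blade1_mid in the frame of front_guide between -0.005 and 0.005 m and (x of blade2_mid in the frame of front_guide between -0.006 and 0.006 m or x of blade2_mid in the frame of front_guide between 0.04 and 0.052 m or x of blade2_mid in the frame of front_guide between 0.086 and 0.098 m) and y of blade2_mid in the frame of front_guide between -0.012 and 0.012 m and z of blade2_mid in the frame of front_guide between -0.005 and 0.005 m and value of joint blade_drawer below 0.005 m and velocity of joint each of can_drawer, blade_drawer below 0.01 m/s); the robot touches nothing.
It fails at once if both drawers are out at once (the interlock is forced) (value of joint each of can_drawer, blade_drawer above 0.03 m).
It fails at once if the sleeve is moved more than 30 mm (distance of sleeve from where it was at the start of the episode above 0.03 m).
It fails at once if the wrench is moved more than 30 mm (distance of wrench from where it was at the start of the episode above 0.03 m).
It fails at once if the vblock is moved more than 30 mm (distance of vblock from where it was at the start of the episode above 0.03 m).
Of can0, can1, can2 only 2 to 3 are there at a start; the rules pass over those that are not, and their reading is None.
Of blade0, blade1, blade2 only 2 to 3 are there at a start; the rules pass over those that are not, and their reading is None.
At some moment in a run one of can0, can1, can2 may be knocked a few centimetres aside while the robot is not near it.
It also fails if it takes over 210 s, if anything falls off the work surface, if the arm or the gripper's body presses on something with over 40 N, if the wrist force passes 120 N, or if a joint passes its speed limit or range.

### The arm

A 6-joint arm with a two-finger parallel gripper is mounted at the origin on the work surface. World frame = base frame: x ahead of the robot, y to its left, z up, the work surface at z = 0. Lengths are in mm, angles in rad, forces in N, time in s.
With the tool pointing down it reaches from about 275 to 750 mm from the base axis. Payload 10.2 kg.
Tool frame: the origin (TCP) lies on the mounting face of the last link; the fingertips stand 166 mm ahead of it and the grasp point (between the pads) lies 147 mm ahead of it (arm.grasp_offset is the distance from the TCP to the grasp point, in mm); z points along the fingers, y is the direction in which the jaws open and shut (so a half turn about z gives the same grasp; the last joint's range is limited). The gripper opens to 88 mm and grips with 3 to 60 N. Pads are 18 mm wide; open, the fingers measure 123 mm over their backs; the gripper's body (75 mm by 187 mm) begins 45 mm behind the grasp point.
Start: joints at [0.918, 0.313, 1.498, -0, 1.331, -0.223], TCP at [218.775, 477.252, 404.72] pointing down, gripper open.
Joint ranges: [-2.94, 2.94], [-0.97, 2.17], [0.19, 2.56], [-1.23, 4.37], [0.02, 3.11], [-2.88, 2.88]. Speed limits (rad/s): [2.39, 2.39, 3.01, 3.14, 3.14, 3.14].

### API

Orientations are given as a unit quaternion [x, y, z, w].
In Python, from workcell import arm gives the robot as it stands.
- The arm moves only by the tool drive_tool, never from a script. Its argument "plan" is a list of rows, each a list of 7 numbers: the shift along the world's x, y, z in cm, then the turn, a rotation vector about the world's x, y, z in rad, then the opening, from 0 (shut) to 1 (fully open). In form: [[tx, ty, tz, wx, wy, wz, gripper], ...]. A call has 1 to 8 rows; each row shifts and turns the commanded pose from where the row before left it; what a row does not reach is not made up. A row lasts 1/10 s, in which the tool goes at most 50 mm and 8.59 degrees, less where a joint would pass 70% of its speed; a pose out of reach is approached as far as the arm can. A call is refused whole if a number of a shift passes 5 or a number of a turn 0.15, either way. A call with a gripper value outside its range is refused whole. The fingers move at their own pace and stop on an object; "grip_force" is the grip in N (left out, the last holds). Time passes only in rows, so rows that do not move let the fingers close. It gives the time, the measured TCP pose, the force and the opening at its end, in the units of the state.
- arm.state(): the state, without advancing time (a new reading comes with each control period).
- arm.grab_frame(name): name is "scene" or "top" or "wrist"; returns a dict with "color" (420x560x3 uint8, red, green, blue), "mtx" (3x3 intrinsics, pixels), "R" (3x3) and "t" (3): a world point X has camera coordinates R X + t; the wrist camera has in their place "tool_from_camera" (4x4, takes a point from camera to tool coordinates, whose origin is the TCP and whose axes are the flange's). Camera axes: x right, y down, z forward; pixel columns grow to the right and rows downward; lengths in mm; the calibration is good to about 2 mm. A picture is of the moment at which its call begins: read the wrist's pose just before it. There is no depth.
- arm.close_job(): hands the job in, once; it reports no verdict.
The state is a dict: "time_s": time; "joint_positions": joint angles; "qd": joint speeds; "joint_efforts": joint torques, N m; "tcp_pos": TCP position; "orientation": TCP orientation; "force": force on the tool from outside, world axes, zero at the start; "ft_torque": the same for the moment, N m; "grip_width": finger opening in mm.
Only numpy, scipy, OpenCV 4.12 (cv2) and the standard library are available. Lean on these libraries where they do the work, as an engineer would, in place of code of your own. Each camera call takes 0.05 s, during which the arm holds its last target. There are 200 camera calls.

## Working session

There is one attempt and no reset: what is moved stays moved. The work goes in short steps, Python scripts to look and compute and a tool call to move; the robot and the scene stay as the last step left them, time stands still between calls to the robot, and variables do not carry over. Pictures are saved under pics/ and viewed, about 12 in all and at most 16, crops included, and the job is handed in when it is done.

Besides the shell and the picture viewer there is one more tool, called after "Request:" as name(argument=value, ...) on one line, values as JSON. drive_tool: Moves the arm, as the interface text tells. Its arguments: {"type":"object","properties":{"plan":{"type":"array","items":{"type":"array","items":{"type":"number"}}},"grip_force":{"type":"number"}},"required":["plan"]}

```bash
mkdir -p pics; ls
cat > h.py <<'E'
import numpy as np, cv2
from workcell import arm
from scipy.spatial.transform import Rotation as Rn
def grab(n,f=None):
    g=arm.grab_frame(n)
    if f: cv2.imwrite('pics/'+f,cv2.cvtColor(g['color'],cv2.COLOR_RGB2BGR))
    return g
def ray(g,u,v,z):
    """world point on plane z seen at pixel"""
    d=np.linalg.inv(g['mtx'])@[u,v,1]; R=np.array(g['R']);t=np.array(g['t'])
    c=-R.T@t; d=R.T@d
    return c+d*(z-c[2])/d[2]
def proj(g,X):
    p=(np.array(g['R'])@np.array(X).T+np.array(g['t'])[:,None]) if np.ndim(X)>1 else np.array(g['R'])@X+g['t']
    p=np.array(g['mtx'])@p
    return (p[:2]/p[2]).T
E
python3 - <<'E'
from h import *
import pickle
G={}
for n in('top','scene'):
    g=grab(n,n+'0.png'); G[n]=g; print(n,g['mtx'],g['R'],g['t'])
pickle.dump(G,open('g0.pkl','wb'))
s=arm.state();print(s)
g=grab('wrist');print(g['tool_from_camera'],g['mtx'])
E
```

```text
pics
top [[545.13514587   0.         280.53484025]
 [  0.         545.13514587 208.4866652 ]
 [  0.           0.           1.        ]] [[-0.01968634 -0.99956559  0.02193373]
 [-0.98997557  0.01641924 -0.14028107]
 [ 0.13985999 -0.02447548 -0.98986875]] [ -14.08979917  588.83261875 1276.25110344]
scene [[496.55404711   0.         273.58696332]
 [  0.         496.55404711 210.43095811]
 [  0.           0.           1.        ]] [[-0.05089753  0.99866502  0.00881041]
 [ 0.80045017  0.04606776 -0.59762638]
 [-0.59723443 -0.02336541 -0.80172632]] [  41.8626362  -414.13808348 1715.45857214]
{'time_s': 0.1, 'joint_positions': array([ 9.17579733e-01,  3.13364861e-01,  1.49830905e+00, -2.66957411e-05,
        1.33105787e+00, -2.23430936e-01]), 'qd': array([-1.59683586e-03, -3.44650833e-03, -4.35851066e-04, -4.43917592e-05,
        4.83605539e-04, -1.02700963e-03]), 'joint_efforts': array([ 1.91225372e-03, -4.02819550e+01, -2.52643758e+01,  6.95563573e-02,
        3.42767942e-02, -3.22301878e-05]), 'tcp_pos': array([218.76198718, 477.21413001, 404.25273817]), 'orientation': array([ 2.13239585e-01,  9.76999772e-01, -5.21222820e-04, -2.29997198e-04]), 'force': array([ 0.65620569, -0.21527919,  0.11948068]), 'ft_torque': array([0.00173795, 0.01573085, 0.03700735]), 'grip_width': 88.05514039888799}
[[-5.00342797e-04 -9.63361969e-01 -2.68204150e-01  6.83884376e+01]
 [ 9.99999781e-01 -3.65951737e-04 -5.51067915e-04 -5.17859224e-01]
 [ 4.32728097e-04 -2.68204367e-01  9.63361942e-01  2.05106876e+01]
 [ 0.00000000e+00  0.00000000e+00  0.00000000e+00  1.00000000e+00]] [[378.79941622   0.         277.24432391]
 [  0.         378.79941622 210.87343176]
 [  0.           0.           1.        ]]
```

```bash
python3 -c "
import cv2
for n in('top','scene'):
    i=cv2.imread(f'pics/{n}0.png'); cv2.imwrite(f'pics/{n}0b.png',cv2.resize(i,(800,600),interpolation=cv2.INTER_CUBIC))"
```

```text
(no output)
```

View pics/top0b.png

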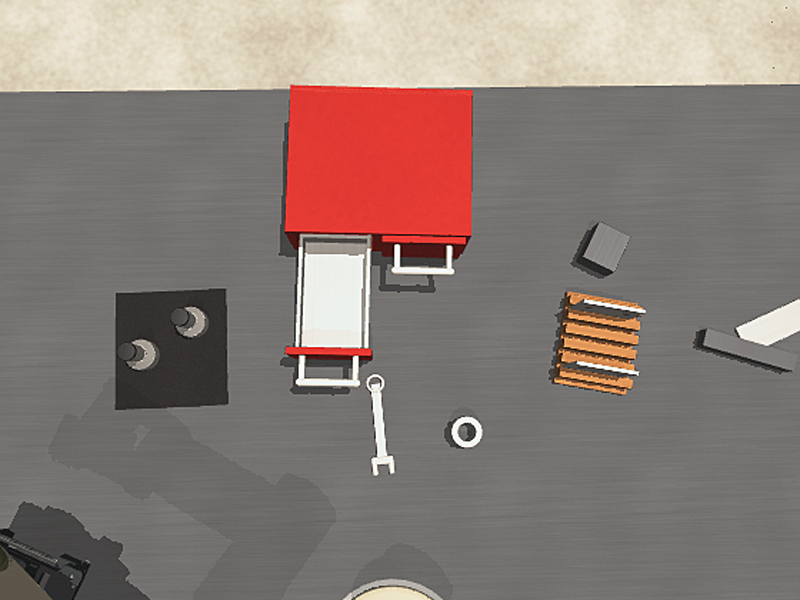

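View pics/scene0b.png

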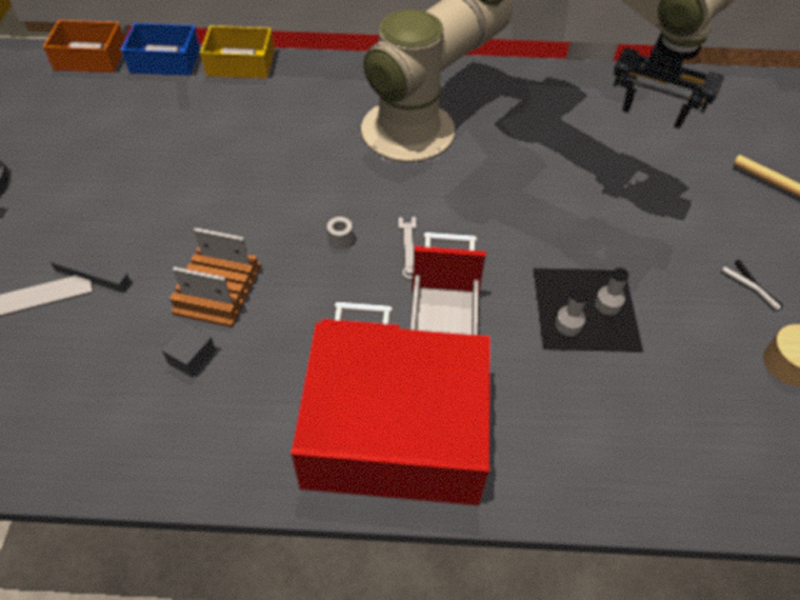

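Top view (800x600): the two cans have caps at (181,317) and (127,352), on the mat at left. The two blades have top edges at (585,301)-(645,311) and (578,363)-(638,374), in the rack at right. The left drawer is open with its handle at (328,383), and the right handle is at (423,270). The scene view shows the same two cans and two blades.

Run:
```python
from h import *
import pickle
G=pickle.load(open('g0.pkl','rb'));t=G['top'];s=G['scene'];k=560/800
def T(u,v,z): return ray(t,(u+.5)*k-.5,(v+.5)*k-.5,z)[:2].round(1)
def S(u,v,z): return ray(s,(u+.5)*k-.5,(v+.5)*k-.5,z)[:2].round(1)
for n,p in dict(c0=(181,317,102),c1=(127,352,102)).items(): print(n,T(*p))
print('S',S(621,274,102),S(577,297,102))
for n,p in dict(b0l=(585,301,114),b0r=(645,311,114),b1l=(578,363,114),b1r=(638,374,114)).items(): print(n,T(*p))
print('S far',S(195,232,114),S(244,240,114),'near',S(174,269,114),S(228,277,114))
for n,p in dict(hcl=(297,383,122),hcr=(358,382,122),hbl=(392,270,122),hbr=(453,271,122),cabbl=(291,86,140),cabbr=(471,91,140),cabfl=(286,233,140),cabfr=(469,236,140),frl=(286,350,134),frr=(371,351,134),sleeve=(466,432,45),wr1=(375,382,5),wr2=(382,472,5),vb=(606,247,50)).items(): print(n,T(*p))
# contour-based: bright blade pieces
im=cv2.cvtColor(t['color'],cv2.COLOR_RGB2HSV)
```

```text
c0 [555.2 329. ]
c1 [500.8 413. ]
S [507.4 411.8] [566.2 324.1]
b0l [ 568.6 -318.5]
b0r [ 550.8 -414.5]
b1l [ 469.5 -302. ]
b1r [ 450.3 -396.8]
S far [ 460.6 -395.3] [ 475.3 -298.3] near [ 553.3 -414. ] [ 566.2 -311.7]
hcl [446.1 142. ]
hcr [445.8  47. ]
hbl [622.6  -9.3]
hbr [ 619.4 -106.8]
cabbl [924.9 149.3]
cabbr [ 913.4 -143.2]
cabfl [681.3 157.1]
cabfr [ 672.2 -132.2]
frl [496.9 157.7]
frr [493.   25.8]
sleeve [ 362.9 -127.6]
wr1 [449.2  21.7]
wr2 [298.1  12.1]
vb [ 669.5 -376.4]
```

Request:
drive_tool(plan=[[3.5, -0.8, -0.8, 0, 0, 0.05, 1], [3.5, -0.8, -0.8, 0, 0, 0.05, 1], [3.5, -0.8, -0.8, 0, 0, 0.05, 1], [3.5, -0.8, -0.8, 0, 0, 0.05, 1], [3.5, -0.8, -0.8, 0, 0, 0.05, 1], [3.5, -0.8, -0.8, 0, 0, 0.05, 1], [3.5, -0.8, -0.8, 0, 0, 0.05, 1], [3.5, -0.8, -0.8, 0, 0, 0.05, 1]], grip_force=25)

```text
time_s: 0.95
tcp_pos: [500.2, 412.7, 340.0]
orientation: [0.014, 1.0, -0.0, -0.0]
force: [0.1, 0.1, -0.3]
grip_width: 88.0
```

Request:
drive_tool(plan=[[0, 0, 0, 0, 0, 0, 1], [0, 0, 0, 0, 0, 0, 1], [0, 0, 0, 0, 0, 0, 1]])

```text
time_s: 1.25
tcp_pos: [498.0, 413.7, 341.0]
orientation: [0.015, 1.0, 0.0, -0.0]
force: [0.3, -0.5, 0.9]
grip_width: 88.0
```

```bash
cat >> h.py <<'E'
def wrist(f=None):
    """wrist frame with R,t (world->cam)"""
    s=arm.state(); g=grab('wrist',f)
    Tw=np.eye(4); Tw[:3,:3]=Rn.from_quat(s['orientation']).as_matrix(); Tw[:3,3]=s['tcp_pos']
    C=np.linalg.inv(Tw@np.array(g['tool_from_camera'])); g['R']=C[:3,:3]; g['t']=C[:3,3]; g['s']=s
    return g
def jaw(s):
    y=Rn.from_quat(s['orientation']).as_matrix()[:,1]; return np.arctan2(y[1],y[0])
E
python3 - <<'E'
from h import *
import pickle
g=wrist('w1.png'); pickle.dump(g,open('w1.pkl','wb')); s=g['s']; print(s['time_s'],s['tcp_pos'],jaw(s),s['force'])
for c in([500.8,413],[555.2,329]): print(proj(g,np.array(c+[102.])),proj(g,np.array(c+[2.])))
E
```

```text
1.25 [497.98916378 413.68008704 340.97346359] 1.5414626985907252 [ 0.28592737 -0.45017243  0.91290549]
[277.48777118 227.87867071] [277.44818034 191.71682757]
[150.10875014 311.57689979] [186.03488592 253.4012953 ]
```

View pics/w1.png

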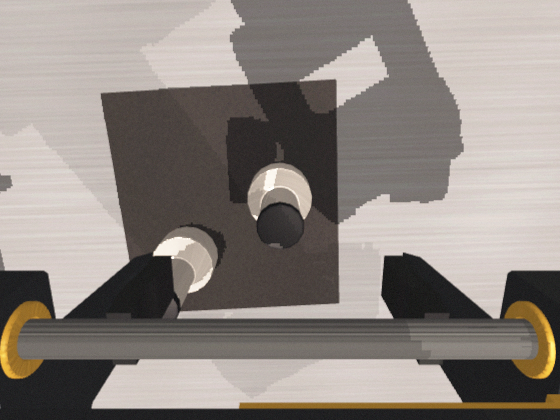

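The wrist view shows the near can's cap at (280,224), against a predicted (277.5,228). The second can's foot is at (188,259). Both fit the top-view estimates to a few mm.

Run:
```python
from h import *
import pickle
g=pickle.load(open('w1.pkl','rb'))
print(ray(g,280,225,102),ray(g,280,190,2),ray(g,188,259,20))
```

```text
[499.01573844 414.57326895 102.        ] [499.35563033 415.23707647   2.        ] [553.24584435 335.05702958  20.        ]
```

Request:
drive_tool(plan=[[0.05, 0.1, -3, 0, 0, 0, 1], [0.05, 0, -3, 0, 0, 0, 1], [0, 0, -3, 0, 0, 0, 1], [0, 0, -2.6, 0, 0, 0, 1], [0, 0, 0, 0, 0, 0, 1], [0, 0, 0, 0, 0, 0, 0], [0, 0, 0, 0, 0, 0, 0], [0, 0, 0, 0, 0, 0, 0]])

```text
time_s: 2.1
tcp_pos: [499.9, 414.5, 226.5]
orientation: [0.015, 1.0, 0.001, 0.001]
force: [0.1, 0.2, 0.1]
grip_width: 66.2
```

Request:
drive_tool(plan=[[0, 0, 0, 0, 0, 0, 0], [0, 0, 0, 0, 0, 0, 0], [0, 0, 0, 0, 0, 0, 0]])

```text
time_s: 2.4
tcp_pos: [499.8, 414.3, 224.9]
orientation: [0.015, 1.0, 0.0, 0.0]
force: [-1.1, -0.3, 0.0]
grip_width: 42.5
```

Request:
drive_tool(plan=[[0, 0, 0, 0, 0, 0, 0], [0, 0, 0, 0, 0, 0, 0], [0, 0, 0, 0, 0, 0, 0], [0, 0, 3, 0, 0, 0, 0], [0, 0, 4, 0, 0, 0, 0], [0, 0, 4, 0, 0, 0, 0], [0, 0, 4, 0, 0, 0, 0]])

```text
time_s: 3.1
tcp_pos: [499.6, 414.1, 375.8]
orientation: [0.015, 1.0, -0.0, -0.0]
force: [1.0, -0.0, -1.6]
grip_width: 28.1
```

Request:
drive_tool(plan=[[1, -2.2, 0.5, 0, 0, 0, 0], [1.5, -4, 0, 0, 0, 0, 0], [1.5, -4.5, 0, 0, 0, 0, 0], [1.8, -4.8, 0, 0, 0, 0, 0], [1.8, -4.8, 0, 0, 0, 0, 0], [1.8, -4.5, 0, 0, 0, 0, 0], [1.5, -4, 0, 0, 0, 0, 0], [1, -3, 0, 0, 0, 0, 0]])

```text
time_s: 3.9
tcp_pos: [618.5, 95.9, 379.2]
orientation: [0.016, 1.0, -0.0, -0.0]
force: [-0.4, 0.9, -2.9]
grip_width: 27.7
```

Request:
drive_tool(plan=[[0, -0.8, 0, 0, 0, 0, 0], [0, 0, 0, 0, 0, 0, 0], [0, 0, 0, 0, 0, 0, 0]])

```text
time_s: 4.2
tcp_pos: [617.6, 91.6, 379.6]
orientation: [0.015, 1.0, 0.0, -0.0]
force: [0.6, 0.3, -3.2]
grip_width: 27.8
```

Run:
```python
from h import *
import pickle
g=wrist('w2.png'); pickle.dump(g,open('w2.pkl','wb')); s=g['s']; print(s['time_s'],s['tcp_pos'],jaw(s),s['force'],s['grip_width'])
t=grab('top','top1.png'); pickle.dump(t,open('t1.pkl','wb'))
i=cv2.imread('pics/top1.png')[130:310,60:300]; j=cv2.imread('pics/w2.png')
o=np.zeros((420,800,3),np.uint8); o[:420,:560]=j; o[:180,560:800]=i; cv2.imwrite('pics/m1.png',o)
```

```text
4.2 [617.58038561  91.58041646 379.5627794 ] 1.541728827803489 [ 0.61395621  0.33622638 -3.15252296] 27.77040431372376
```

View pics/m1.png

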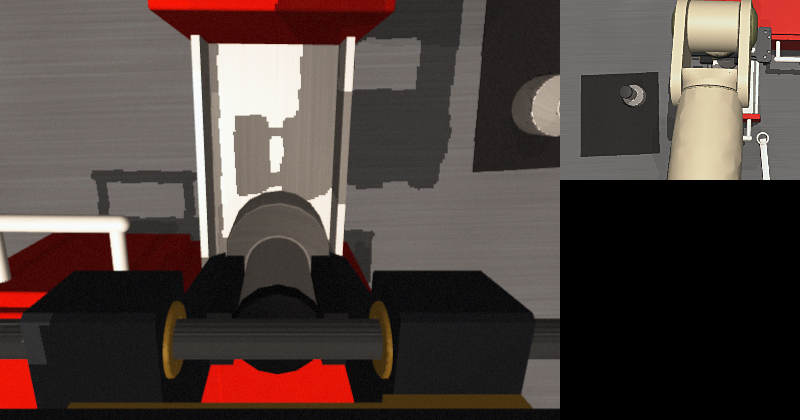

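Request:
drive_tool(plan=[[0, -0.1, -2.5, 0, 0, 0, 0], [0, -0.1, -3, 0, 0, 0, 0], [0, 0, -3, 0, 0, 0, 0], [0, 0, -2.5, 0, 0, 0, 0], [0, 0, -1.5, 0, 0, 0, 0], [0, 0, -0.8, 0, 0, 0, 0], [0, 0, -0.2, 0, 0, 0, 0], [0, 0, 0, 0, 0, 0, 0]])

```text
time_s: 5.1
tcp_pos: [618.1, 88.8, 245.6]
orientation: [0.015, 1.0, -0.0, 0.001]
force: [0.1, -0.3, -2.6]
grip_width: 28.1
```

Request:
drive_tool(plan=[[0, 0, -0.1, 0, 0, 0, 0], [0, 0, 0, 0, 0, 0, 0]])

```text
time_s: 5.3
tcp_pos: [618.1, 88.6, 244.6]
orientation: [0.015, 1.0, -0.0, 0.001]
force: [0.5, 0.7, -0.2]
grip_width: 28.1
```

Request:
drive_tool(plan=[[0, 0, -0.05, 0, 0, 0, 0], [0, 0, 0, 0, 0, 0, 0.36], [0, 0, 0, 0, 0, 0, 0.45], [0, 0, 0, 0, 0, 0, 0.6], [0, 0, 0, 0, 0, 0, 0.65], [0, 0, 0, 0, 0, 0, 0.65], [0, 0, 2.5, 0, 0, 0, 0.65], [0, 0, 4, 0, 0, 0, 0.65]])

```text
time_s: 6.1
tcp_pos: [617.5, 88.6, 306.7]
orientation: [0.015, 1.0, 0.0, -0.003]
force: [0.6, 0.3, 1.0]
grip_width: 57.3
```

Request:
drive_tool(plan=[[-1, 3.5, 4, 0, 0, 0, 1], [-1, 4.5, 1.5, 0, 0, 0, 1], [-1, 4.5, 0, 0, 0, 0, 1], [-1, 4.5, 0, 0, 0, 0, 1], [-1, 4.5, 0, 0, 0, 0, 1], [-1, 3, 0, 0, 0, 0, 1], [0, 0, 0, 0, 0, 0, 1], [0, 0, 0, 0, 0, 0, 1]])

```text
time_s: 6.9
tcp_pos: [558.6, 331.1, 360.0]
orientation: [0.014, 1.0, -0.0, -0.0]
force: [1.2, -0.6, 0.6]
grip_width: 88.4
```

Run:
```python
from h import *
import pickle
g=wrist('w3.png'); pickle.dump(g,open('w3.pkl','wb')); s=g['s']; print(s['time_s'],s['tcp_pos'],jaw(s),s['force'],s['grip_width'])
print(proj(g,np.array([553.2,335,102])),proj(g,np.array([553.2,335,2])))
t=grab('top','top2.png'); pickle.dump(t,open('t2.pkl','wb'))
i=cv2.imread('pics/top2.png')[130:310,60:300]; j=cv2.imread('pics/w3.png')
o=np.zeros((420,800,3),np.uint8); o[:420,:560]=j; o[:180,560:800]=i; cv2.imwrite('pics/m2.png',o)
```

```text
6.9 [558.55796746 331.0669636  360.01569073] 1.5419748999766287 [ 1.23059652 -0.61593758  0.60975712] 88.41514129439501
[284.43594159 206.58268376] [282.50262638 178.12504887]
```

View pics/m2.png

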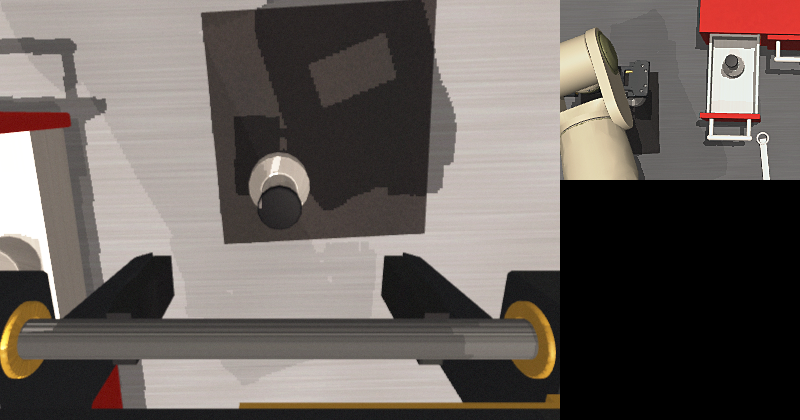

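The second can stands undisturbed, with its cap at (280,207). The first can stands upright in the drawer in the top crop. Grasping the second.

Request:
drive_tool(plan=[[-0.5, 0.1, -2.5, 0, 0, 0, 1], [0, 0, -3.5, 0, 0, 0, 1], [0, 0, -3.5, 0, 0, 0, 1], [0, 0, -3, 0, 0, 0, 1], [0, 0, -1, 0, 0, 0, 1], [0, 0, 0, 0, 0, 0, 0.6], [0, 0, 0, 0, 0, 0, 0], [0, 0, 0, 0, 0, 0, 0]])

```text
time_s: 7.8
tcp_pos: [554.1, 331.9, 227.1]
orientation: [0.015, 1.0, 0.001, 0.001]
force: [0.3, 0.3, 0.7]
grip_width: 66.5
```

Request:
drive_tool(plan=[[0, 0, 0, 0, 0, 0, 0], [0, 0, 0, 0, 0, 0, 0], [0, 0, 0, 0, 0, 0, 0], [0, 0, 0, 0, 0, 0, 0], [0, 0, 0, 0, 0, 0, 0], [0, 0, 0, 0, 0, 0, 0]])

```text
time_s: 8.4
tcp_pos: [553.6, 332.0, 225.2]
orientation: [0.015, 1.0, 0.0, 0.0]
force: [-0.4, 0.0, -0.3]
grip_width: 28.1
```

Request:
drive_tool(plan=[[0, 0, 2, 0, 0, 0, 0], [0, 0, 4, 0, 0, 0, 0], [0, 0, 4, 0, 0, 0, 0], [0, 0, 4, 0, 0, 0, 0], [0, 0, 2, 0, 0, 0, 0]])

```text
time_s: 8.9
tcp_pos: [553.5, 332.0, 388.8]
orientation: [0.015, 1.0, 0.001, 0.002]
force: [1.0, -0.2, -2.0]
grip_width: 27.7
```

Request:
drive_tool(plan=[[0, -2, 0, 0, 0, 0, 0], [0, -4, 0, 0, 0, 0, 0], [0, -4.5, 0, 0, 0, 0, 0], [0, -4.5, 0, 0, 0, 0, 0], [0, -4, 0, 0, 0, 0, 0], [0, -3.2, 0, 0, 0, 0, 0], [0, -1.9, 0, 0, 0, 0, 0], [0, 0, 0, 0, 0, 0, 0]])

```text
time_s: 9.7
tcp_pos: [553.7, 88.9, 384.9]
orientation: [0.016, 1.0, -0.0, -0.0]
force: [0.1, -0.1, -2.2]
grip_width: 27.7
```

Request:
drive_tool(plan=[[0, 0, 0, 0, 0, 0, 0], [0, 0, -2.5, 0, 0, 0, 0], [0, 0, -3.5, 0, 0, 0, 0], [0, 0, -3.5, 0, 0, 0, 0], [0, 0, -2.5, 0, 0, 0, 0], [0, 0, -1.5, 0, 0, 0, 0], [0, 0, -0.8, 0, 0, 0, 0], [0, 0, 0, 0, 0, 0, 0]])

```text
time_s: 10.5
tcp_pos: [554.8, 92.3, 244.4]
orientation: [0.014, 1.0, 0.0, 0.003]
force: [2.2, 0.8, 10.5]
grip_width: 27.5
```

Request:
drive_tool(plan=[[0, 0, 0, 0, 0, 0, 0]])

```text
time_s: 10.6
tcp_pos: [554.6, 92.3, 244.4]
orientation: [0.014, 1.0, 0.0, 0.003]
force: [1.5, 1.5, 9.7]
grip_width: 27.9
```

Request:
drive_tool(plan=[[0, 0, 0.15, 0, 0, 0, 0], [0, 0, 0, 0, 0, 0, 0.36], [0, 0, 0, 0, 0, 0, 0.45], [0, 0, 0, 0, 0, 0, 0.6], [0, 0, 0, 0, 0, 0, 0.65], [0, 0, 0, 0, 0, 0, 0.65], [0, 0, 2.5, 0, 0, 0, 0.65], [0, 0, 4, 0, 0, 0, 0.65]])

```text
time_s: 11.4
tcp_pos: [553.3, 90.9, 307.5]
orientation: [0.015, 1.0, 0.0, -0.003]
force: [1.3, 0.5, -0.2]
grip_width: 57.2
```

Request:
drive_tool(plan=[[-2, 0, 3, 0, 0, 0, 0.35], [-3, 0, 2, 0, 0, 0, 0.35], [-3.5, 0, 0, 0, 0, 0, 0.35], [-3.5, 0, 0, 0, 0, 0, 0.35], [-3.5, 0, 0, 0, 0, 0, 0.35], [-3, 0, 0, 0, 0, 0, 0.35], [0, 0, 0, 0, 0, 0, 0.35], [0, 0, 0, 0, 0, 0, 0.35]])

```text
time_s: 12.2
tcp_pos: [368.8, 90.9, 359.1]
orientation: [0.015, 1.0, -0.0, 0.001]
force: [0.4, -0.3, 0.2]
grip_width: 30.9
```

Run:
```python
from h import *
import pickle
s=arm.state(); print(s['time_s'],s['tcp_pos'],jaw(s),s['joint_positions'],s['grip_width'])
t=grab('top','top3.png'); pickle.dump(t,open('t3.pkl','wb'))
sc=grab('scene','sc3.png'); pickle.dump(sc,open('s3.pkl','wb'))
i=cv2.resize(cv2.imread('pics/top3.png')[150:290,180:340],(400,350),interpolation=2); j=cv2.resize(cv2.imread('pics/sc3.png')[140:300,200:360],(400,400),interpolation=2)
o=np.zeros((400,800,3),np.uint8); o[:350,:400]=i; o[:,400:]=j; cv2.imwrite('pics/m3.png',o)
```

```text
12.2 [368.82746105  90.92939548 359.12762185] 1.5408455300618082 [-6.94279196e-02  3.45703818e-02  1.95980539e+00 -4.43862627e-05
  1.14574293e+00 -1.61025525e+00] 30.899974563119933
```

View pics/m3.png

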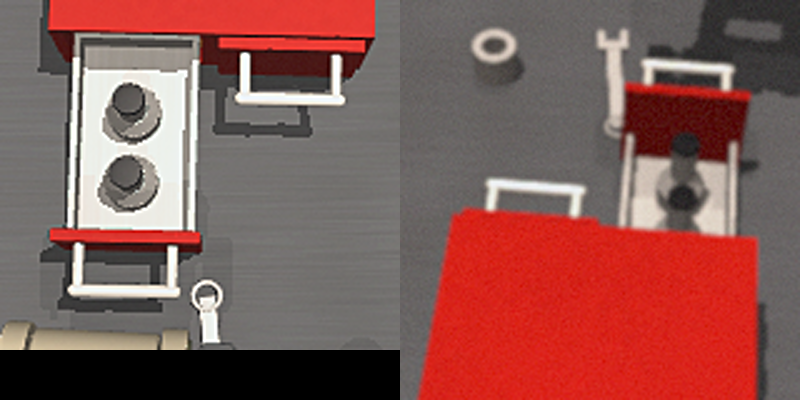

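Both cans stand upright in the left drawer, at crop (130,105) and (127,178). Now I turn the jaws along x and pinch the left handle.

Request:
drive_tool(plan=[[1, 0, 0, 0, 0, -0.15, 0.35], [1, 0, 0, 0, 0, -0.15, 0.35], [1, 0, 0, 0, 0, -0.15, 0.35], [1, 0, 0, 0, 0, -0.15, 0.35], [1, 0, 0, 0, 0, -0.15, 0.35], [1, 0, 0, 0, 0, -0.15, 0.35], [1, 0, 0, 0, 0, -0.15, 0.35], [0.6, 0, 0, 0, 0, -0.15, 0.35]])

```text
time_s: 13.1
tcp_pos: [446.1, 90.8, 358.3]
orientation: [0.58, 0.815, -0.0, -0.0]
force: [0.1, -0.3, -0.5]
grip_width: 30.9
```

Request:
drive_tool(plan=[[0, 0, 0, 0, 0, -0.15, 0.35], [0, 0, 0, 0, 0, -0.15, 0.35], [0, 0, 0, 0, 0, -0.07, 0.35], [0, 0, 0, 0, 0, 0, 0.35], [0, 0, 0, 0, 0, 0, 0.35]])

```text
time_s: 13.6
tcp_pos: [445.2, 90.9, 358.4]
orientation: [0.717, 0.698, -0.0, -0.0]
force: [-0.8, -0.6, -0.1]
grip_width: 31.0
```

Run:
```python
from h import *
import pickle
g=wrist('w4.png'); pickle.dump(g,open('w4.pkl','wb')); s=g['s']; print(s['time_s'],s['tcp_pos'],jaw(s),s['joint_positions'].round(3),s['grip_width'])
print(proj(g,np.array([446,94.5,116.])))
```

```text
13.6 [445.15037626  90.91365127 358.42697064] -0.026955251130243954 [-0.057  0.203  1.769  0.     1.171 -0.03 ] 30.992019253492177
[278.3916302  215.14264714]
```

View pics/w4.png

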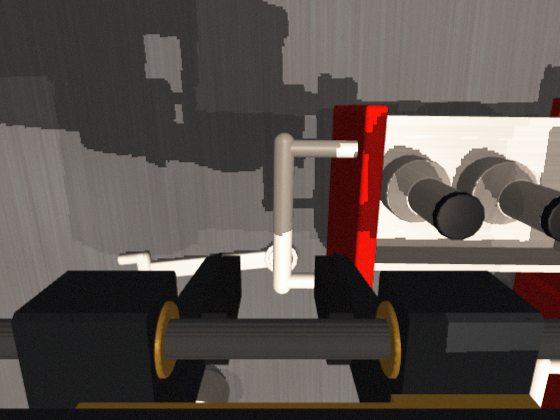

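Request:
drive_tool(plan=[[0.4, 0, -2.5, 0, 0, 0, 0.35], [0, 0.2, -3, 0, 0, 0, 0.35], [0, 0, -2.5, 0, 0, 0, 0.35], [0, 0, -1.5, 0, 0, 0, 0.35], [0, 0, 0, 0, 0, 0, 0.35], [0, 0, 0, 0, 0, 0, 0.2], [0, 0, 0, 0, 0, 0, 0], [0, 0, 0, 0, 0, 0, 0]], grip_force=20)

```text
time_s: 14.45
tcp_pos: [448.8, 93.0, 264.6]
orientation: [0.717, 0.697, 0.001, 0.001]
force: [-1.2, -0.4, 1.1]
grip_width: 10.9
```

Request:
drive_tool(plan=[[0, 0, 0, 0, 0, 0, 0], [0, 0, 0, 0, 0, 0, 0]])

```text
time_s: 14.65
tcp_pos: [448.8, 93.0, 264.5]
orientation: [0.717, 0.697, 0.001, 0.001]
force: [-1.2, 0.5, 6.3]
grip_width: 10.8
```

Request:
drive_tool(plan=[[0.5, 0, 0, 0, 0, 0, 0], [1, 0, 0, 0, 0, 0, 0], [1.5, -0.1, 0, 0, 0, 0, 0], [2, -0.1, 0, 0, 0, 0, 0], [2, 0, 0, 0, 0, 0, 0], [2, -0.1, 0, 0, 0, 0, 0], [2, -0.1, 0, 0, 0, 0, 0], [2, -0.1, 0, 0, 0, 0, 0]])

```text
time_s: 15.45
tcp_pos: [579.4, 87.9, 264.5]
orientation: [0.717, 0.697, 0.0, 0.0]
force: [-2.0, 0.2, 6.5]
grip_width: 10.5
```

Request:
drive_tool(plan=[[2, -0.1, 0, 0, 0, 0, 0], [1.2, 0, 0, 0, 0, 0, 0], [0.6, 0, 0, 0, 0, 0, 0], [0.4, 0, 0, 0, 0, 0, 0], [0, 0, 0, 0, 0, 0, 0]])

```text
time_s: 15.95
tcp_pos: [621.3, 86.5, 264.5]
orientation: [0.717, 0.697, 0.001, 0.001]
force: [0.7, -2.9, 4.5]
grip_width: 10.5
```

Request:
drive_tool(plan=[[0.3, 0, 0, 0, 0, 0, 0], [0.2, 0, 0, 0, 0, 0, 0], [0.2, 0, 0, 0, 0, 0, 0], [0, 0, 0, 0, 0, 0, 0]])

```text
time_s: 16.35
tcp_pos: [626.9, 86.5, 264.4]
orientation: [0.717, 0.697, -0.002, -0.001]
force: [-12.5, -6.0, 12.5]
grip_width: 10.9
```

Request:
drive_tool(plan=[[0.2, 0, 0, 0, 0, 0, 0], [0.2, 0, 0, 0, 0, 0, 0], [0, 0, 0, 0, 0, 0, 0]])

```text
time_s: 16.65
tcp_pos: [628.8, 86.8, 263.5]
orientation: [0.717, 0.697, -0.006, -0.005]
force: [-33.5, -7.5, 20.6]
grip_width: 10.8
```

Request:
drive_tool(plan=[[-0.2, 0, 0, 0, 0, 0, 0.2], [0, 0, 0, 0, 0, 0, 0.35], [0, 0, 0, 0, 0, 0, 0.35], [0, 0, 0, 0, 0, 0, 0.35], [0, 0, 2, 0, 0, 0, 0.35], [0, 0, 4, 0, 0, 0, 0.35], [0, 0, 4, 0, 0, 0, 0.35]])

```text
time_s: 17.35
tcp_pos: [629.6, 87.0, 364.4]
orientation: [0.717, 0.697, -0.0, -0.001]
force: [0.7, -0.2, 0.1]
grip_width: 30.6
```

Request:
drive_tool(plan=[[-0.1, -2, 0, 0, 0, 0, 0.35], [-0.1, -3, 0, 0, 0, 0, 0.35], [-0.1, -4, 0, 0, 0, 0, 0.35], [-0.1, -3.5, 0, 0, 0, 0, 0.35], [-0.2, -2, 0, 0, 0, 0, 0.35], [0, 0, 0, 0, 0, 0, 0.35], [0, 0, 0, 0, 0, 0, 0.35]])

```text
time_s: 18.05
tcp_pos: [623.7, -57.7, 363.6]
orientation: [0.717, 0.697, 0.0, -0.0]
force: [-0.1, 0.7, -0.2]
grip_width: 30.7
```

Run:
```python
from h import *
import pickle
g=wrist('w5.png'); pickle.dump(g,open('w5.pkl','wb')); s=g['s']; print(s['time_s'],s['tcp_pos'],jaw(s),s['joint_positions'].round(3),s['grip_width'])
print(proj(g,np.array([621,-58,116.])))
```

```text
18.05 [623.72949191 -57.74261007 363.61115801] -0.02938208606281996 [-0.279  0.569  1.224  0.     1.349 -0.25 ] 30.73907994262783
[272.68924908 219.02834705]
```

View pics/w5.png

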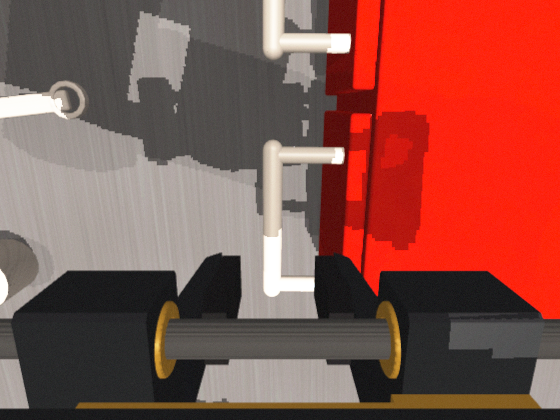

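Both handles are collinear at u≈273, so the left drawer is shut. The right handle's centre is at (272,219), matching (621,-58). Pinch and pull.

Request:
drive_tool(plan=[[-0.3, 0, -2.5, 0, 0, 0, 0.35], [0, 0, -3, 0, 0, 0, 0.35], [0, 0, -3, 0, 0, 0, 0.35], [0, 0, -1.5, 0, 0, 0, 0.35], [0, 0, 0, 0, 0, 0, 0.35], [0, 0, 0, 0, 0, 0, 0.2], [0, 0, 0, 0, 0, 0, 0], [0, 0, 0, 0, 0, 0, 0]], grip_force=25)

```text
time_s: 18.9
tcp_pos: [620.5, -57.8, 264.8]
orientation: [0.717, 0.697, -0.0, -0.0]
force: [-2.4, 1.5, 5.4]
grip_width: 11.1
```

Request:
drive_tool(plan=[[0, 0, 0, 0, 0, 0, 0], [0, 0, 0, 0, 0, 0, 0]])

```text
time_s: 19.1
tcp_pos: [620.5, -57.8, 264.9]
orientation: [0.717, 0.697, 0.0, -0.0]
force: [-5.8, 1.6, 5.5]
grip_width: 10.6
```

Request:
drive_tool(plan=[[-0.5, 0, 0, 0, 0, 0, 0], [-1, 0, 0, 0, 0, 0, 0], [-1, 0.1, 0, 0, 0, 0, 0], [0, 0, 0, 0, 0, 0, 0]])

```text
time_s: 19.5
tcp_pos: [595.1, -56.8, 264.9]
orientation: [0.717, 0.697, 0.0, 0.001]
force: [-0.6, 3.5, 5.2]
grip_width: 10.7
```

Sliding freely, so the interlock has released. Pulling it fully out.

Request:
drive_tool(plan=[[-2, 0.1, 0, 0, 0, 0, 0], [-2.5, 0.1, 0, 0, 0, 0, 0], [-2.5, 0.1, 0, 0, 0, 0, 0], [-2.5, 0.1, 0, 0, 0, 0, 0], [-2.5, 0.1, 0, 0, 0, 0, 0], [-2, 0.1, 0, 0, 0, 0, 0], [-1.2, 0, 0, 0, 0, 0, 0], [0, 0, 0, 0, 0, 0, 0]])

```text
time_s: 20.3
tcp_pos: [443.0, -50.9, 264.8]
orientation: [0.717, 0.697, 0.001, 0.001]
force: [-0.4, 4.0, 7.6]
grip_width: 10.6
```

Request:
drive_tool(plan=[[-0.5, 0, 0, 0, 0, 0, 0], [-0.3, 0, 0, 0, 0, 0, 0], [0, 0, 0, 0, 0, 0, 0]])

```text
time_s: 20.6
tcp_pos: [435.8, -50.7, 264.7]
orientation: [0.717, 0.697, 0.001, 0.001]
force: [-1.1, 6.0, 10.7]
grip_width: 10.7
```

Request:
drive_tool(plan=[[0, 0, 0, 0, 0, 0, 0.2], [0, 0, 0, 0, 0, 0, 0.35], [0, 0, 0, 0, 0, 0, 0.35], [0, 0, 2, 0, 0, 0, 0.35], [0, 0, 4, 0, 0, 0, 0.35], [0, 0, 4, 0, 0, 0, 0.35], [1, 0, 4, 0, 0, 0, 0.35], [2, -0.5, 2, 0, 0, 0, 0.35]])

```text
time_s: 21.4
tcp_pos: [465.4, -55.7, 427.3]
orientation: [0.717, 0.697, 0.001, 0.002]
force: [0.2, -0.4, 0.1]
grip_width: 30.9
```

Request:
drive_tool(plan=[[3, -1, 0, 0, 0, 0, 0.35], [3, -1, 0, 0, 0, 0, 0.35], [3, -1, 0, 0, 0, 0, 0.35], [0, 0, 0, 0, 0, 0, 0.35], [0, 0, 0, 0, 0, 0, 0.35], [0, 0, 0, 0, 0, 0, 0.35]])

```text
time_s: 22.0
tcp_pos: [555.0, -85.7, 423.8]
orientation: [0.717, 0.697, -0.0, -0.0]
force: [0.7, -0.0, 0.5]
grip_width: 30.9
```

Run:
```python
from h import *
import pickle
g=wrist('w6.png'); pickle.dump(g,open('w6.pkl','wb')); s=g['s']; print(s['time_s'],s['tcp_pos'],jaw(s),s['grip_width'])
i=cv2.imread('pics/w6.png'); cv2.imwrite('pics/w6b.png',cv2.resize(i,(800,600),interpolation=2))
```

```text
22.0 [555.02384715 -85.72577901 423.80799235] -0.02886781207365962 30.86711870069841
```

View pics/w6b.png

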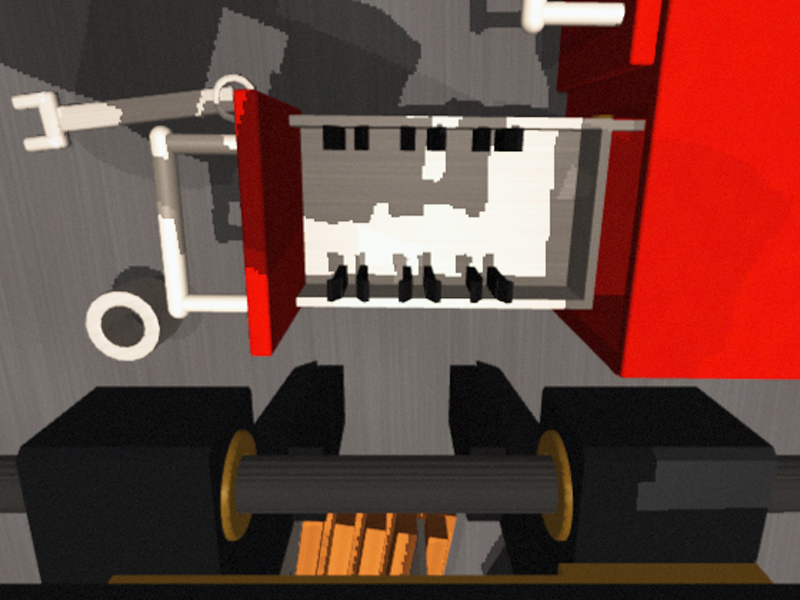

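Run:
```python
from h import *
import pickle
g=pickle.load(open('w6.pkl','rb'))
im=cv2.cvtColor(g['color'],cv2.COLOR_RGB2BGR)
x0,y0,w,h,k=195,70,190,140,4.2
o=cv2.resize(im[y0:y0+h,x0:x0+w],None,fx=k,fy=k,interpolation=cv2.INTER_CUBIC)
yaw=-0.036; c,s=np.cos(yaw),np.sin(yaw)
H=np.array([435.8,-51.5])
def W(a,b,z): return np.array([H[0]+c*(a+149)-s*b,H[1]+s*(a+149)+c*b,z])
def P(X): p=proj(g,X); return tuple(int(v) for v in ((p-[x0,y0]+.5)*k-.5))
def L(A,B,col): cv2.line(o,P(W(*A)),P(W(*B)),col,1)
for f in(-60,-14,32):
  for e in(-1,1):
    for y in(-40,40):
      L((f+e*4.5,y,20),(f+e*4.5,y,60),(0,255,0)); L((f+e*4.5,y,60),(f+e*8,y,70),(0,255,255))
for a in(-54,54): L((-95,a,59),(95,a,59),(255,0,0)); L((-95,a,20),(95,a,20),(255,0,255))
L((95,-54,59),(95,54,59),(255,0,0)); L((-107,-67,134),(-107,67,134),(255,255,0))
L((-149,-45,122),(-149,45,122),(255,0,0))
cv2.imwrite('pics/w6c.png',o); print(o.shape)
```

```text
(588, 798, 3)
```

View pics/w6c.png

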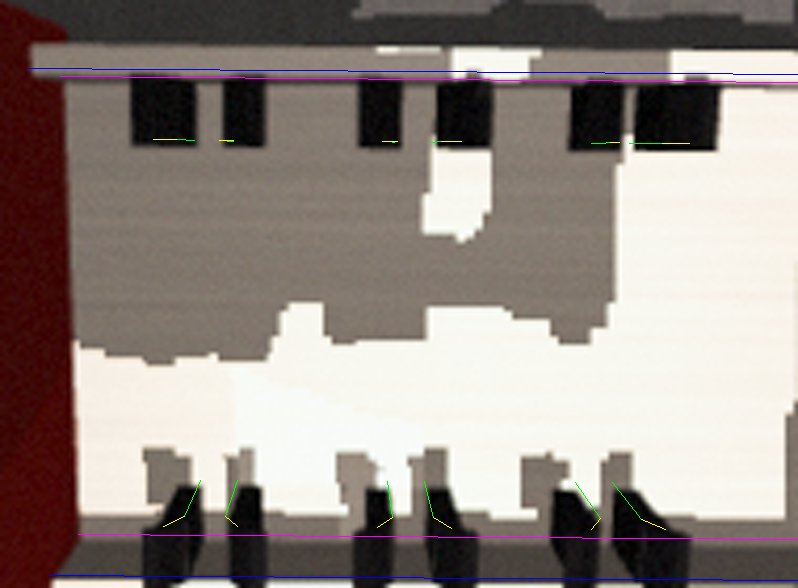

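The overlay matches the guides to within about 1.5 mm: x is +0.5 mm and y is -1.5 mm. That puts the front, middle and rear slots at about (525.2,-56.2), (571.2,-57.9) and (617.1,-59.5), with yaw -0.036. Next I look at the rack.

Request:
drive_tool(plan=[[-0.5, -2, 0, 0, 0, -0.04, 0.35], [-1, -4, 0, 0, 0, -0.04, 0.35], [-1.5, -4.5, 0, 0, 0, -0.04, 0.35], [-1.5, -4.5, 0, 0, 0, -0.04, 0.35], [-1.5, -4, -0.4, 0, 0, 0, 0.35], [-1.5, -4, -1, 0, 0, 0, 0.35], [-1, -3, -1, 0, 0, 0, 0.35], [-0.5, -1, 0, 0, 0, 0, 0.35]])

```text
time_s: 22.85
tcp_pos: [464.1, -357.9, 398.7]
orientation: [0.772, 0.636, -0.0, -0.001]
force: [-0.1, 1.0, -0.1]
grip_width: 30.8
```

Request:
drive_tool(plan=[[0, 0, 0, 0, 0, 0, 0.5], [0, 0, 0, 0, 0, 0, 0.5], [0, 0, 0, 0, 0, 0, 0.5]])

```text
time_s: 23.15
tcp_pos: [466.2, -354.6, 400.5]
orientation: [0.77, 0.638, 0.0, 0.0]
force: [0.1, 0.3, -0.6]
grip_width: 44.0
```

Run:
```python
from h import *
import pickle
g=wrist('w7.png'); pickle.dump(g,open('w7.pkl','wb')); s=g['s']; print(s['time_s'],s['tcp_pos'],jaw(s),s['joint_positions'].round(3),s['grip_width'])
for p in ([568.6,-318.5,114],[550.8,-414.5,114],[469.5,-302,114],[450.3,-396.8,114]): print(proj(g,np.array(p,float)))
i=cv2.imread('pics/w7.png'); cv2.imwrite('pics/w7b.png',cv2.resize(i,(800,600),interpolation=2))
```

```text
23.15 [ 466.22391653 -354.59800688  400.46265543] -0.1872554676667298 [-0.85   0.451  1.312  0.     1.378 -0.663] 43.98487649959293
[413.2959054 125.7200201]
[401.37834997 258.02967475]
[266.9091282  129.13220889]
[266.30352339 259.75613715]
```

View pics/w7b.png

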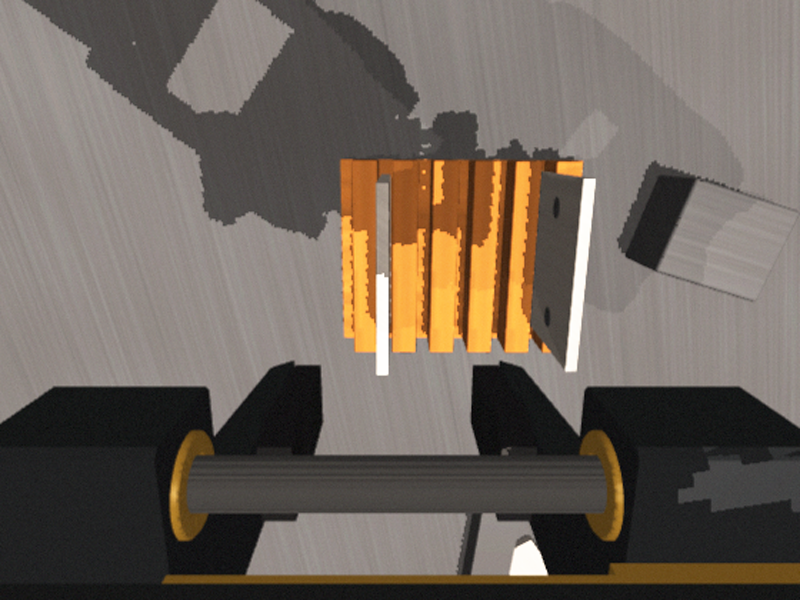

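Run:
```python
from h import *
import pickle
g=pickle.load(open('w7.pkl','rb')); k=.7
im=cv2.cvtColor(g['color'],cv2.COLOR_RGB2GRAY)
# subpixel checks: rows across near blade
for v in(140,160,180,200,220,240): print(v,im[v,258:280])
for a,b in(((383,176),(382,375)),((588,179),(571,372))):
    A,B=[ray(g,(p[0]+.5)*k-.5,(p[1]+.5)*k-.5,114)[:2] for p in(a,b)]
    d=A-B; print(A,B,'mid',(A+B)/2,'len',np.hypot(*d),'yaw',-np.arctan2(d[0],d[1]))
for n,a in(('near',[(382,375)]),('vert',[(276,122)])): pass
print(im[115:130,267],im[255:270,267])
```

```text
140 [115 117 118 121 124 131 156 156 154 154 151 156 155 150  87 111  82  93
 100  95  98 100]
160 [114 119 118 121 121 131 158 155 154 158 159 159 163 156  90 104  74  86
 100 100 103 100]
180 [112 117 120 120 120 121 158 155 154 155 158 157 160 151 109 128 107 175
 187 187 188 185]
200 [117 117 115 116 121 212 254 254 254 254 254 254 254 248 117 150 111 163
 177 183 188 191]
220 [184 115 116 116 114 192 253 253 253 253 253 253 253 245 115 142 112 168
 176 185 187 191]
240 [195 196 197 198 187 219 254 254 254 254 254 255 255 250 114 127 127 181
 186 188 186 190]
[ 470.9903858  -298.13313514] [ 450.59316458 -399.01048008] mid [ 460.79177519 -348.57180761] len 102.91882896717492 yaw -0.19950835222941732
[ 567.39111084 -317.88156344] [ 549.2598599  -416.04639596] mid [ 558.32548537 -366.9639797 ] len 99.82523029975 yaw -0.182643711366645
[102 103 105 106 107 107 101  94  94  92  91  93  97 142 161] [254 254 254 254 254 254 255 236 144 143 142 140 138 140 138]
```

Request:
drive_tool(plan=[[-0.5, 0.4, -3, 0, 0, 0, 0.5], [0, 0, -4, 0, 0, 0, 0.5], [0, 0, -4, 0, 0, 0, 0.5], [0, 0, -3, 0, 0, 0, 0.5], [0, 0, -1.5, 0, 0, 0, 0.5], [0, 0, 0, 0, 0, 0, 0.5], [0, 0, 0, 0, 0, 0, 0.5]], grip_force=40)

```text
time_s: 23.9
tcp_pos: [461.1, -351.7, 245.6]
orientation: [0.77, 0.638, 0.0, 0.001]
force: [-0.3, -0.0, 0.2]
grip_width: 43.8
```

Request:
drive_tool(plan=[[0, 0.1, -0.1, 0, 0, 0, 0.35], [0, 0, 0, 0, 0, 0, 0.2], [0, 0, 0, 0, 0, 0, 0.1], [0, 0, 0, 0, 0, 0, 0], [0, 0, 0, 0, 0, 0, 0], [0, 0, 0, 0, 0, 0, 0], [0, 0, 0, 0, 0, 0, 0], [0, 0, 0, 0, 0, 0, 0]])

```text
time_s: 24.7
tcp_pos: [460.6, -351.1, 243.9]
orientation: [0.771, 0.637, -0.0, -0.0]
force: [-1.4, -0.0, 3.2]
grip_width: 6.1
```

Request:
drive_tool(plan=[[0, 0, 1, 0, 0, 0, 0], [0, 0, 2.5, 0, 0, 0, 0], [0, 0, 4, 0, 0, 0, 0], [0, 0, 4, 0, 0, 0, 0], [0, 0, 3.5, 0, 0, 0, 0], [0, 0, 1, 0, 0, 0, 0], [0, 0, 0, 0, 0, 0, 0]])

```text
time_s: 25.4
tcp_pos: [460.6, -350.9, 404.2]
orientation: [0.771, 0.637, 0.0, 0.001]
force: [-0.7, -0.3, -4.0]
grip_width: 5.8
```

Request:
drive_tool(plan=[[1.5, 2, 0, 0, 0, 0.02, 0], [2, 4, 0, 0, 0, 0.02, 0], [2.2, 4.5, 0, 0, 0, 0.02, 0], [2.2, 4.5, 0, 0, 0, 0.02, 0], [2.2, 4.5, 0, 0, 0, 0.02, 0], [2.2, 4, 0, 0, 0, 0.02, 0], [2, 3.5, 0, 0, 0, 0.02, 0], [1.3, 2, 0, 0, 0, 0.01, 0]])

```text
time_s: 26.2
tcp_pos: [617.4, -58.4, 400.6]
orientation: [0.72, 0.694, -0.001, -0.002]
force: [0.4, -0.5, -4.3]
grip_width: 5.6
```

Request:
drive_tool(plan=[[0, 0, 0, 0, 0, 0, 0], [0, 0, 0, 0, 0, 0, 0], [0, 0, 0, 0, 0, 0, 0], [0, 0, 0, 0, 0, 0, 0]])

```text
time_s: 26.6
tcp_pos: [616.2, -62.3, 403.2]
orientation: [0.721, 0.693, -0.0, -0.0]
force: [0.2, 0.1, -2.5]
grip_width: 5.9
```

Run:
```python
from h import *
import pickle
g=wrist('w8.png'); pickle.dump(g,open('w8.pkl','wb')); s=g['s']; print(s['time_s'],s['tcp_pos'],jaw(s),s['joint_positions'].round(3),s['grip_width'],s['force'])
i=cv2.imread('pics/w8.png'); cv2.imwrite('pics/w8b.png',cv2.resize(i,(800,600),interpolation=2))
```

```text
26.6 [616.21848296 -62.25139033 403.19216818] -0.040469105037091294 [-0.29   0.527  1.188 -0.     1.428 -0.249] 5.889640827428728 [ 0.21978064  0.08114687 -2.54268094]
```

View pics/w8b.png

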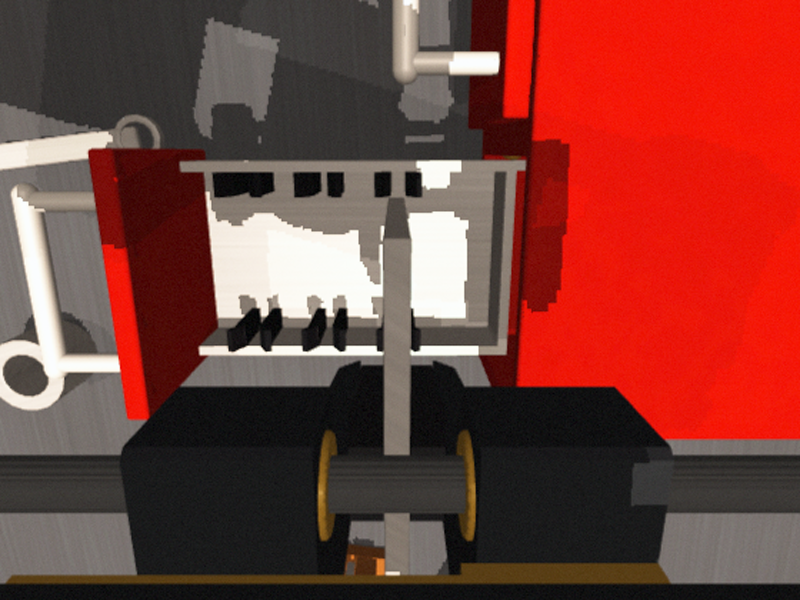

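Request:
drive_tool(plan=[[0.1, 0.2, -2, 0, 0, 0.004, 0], [0, 0, -3, 0, 0, 0, 0], [0, 0, -3, 0, 0, 0, 0], [0, 0, -1.5, 0, 0, 0, 0], [0, 0, 0, 0, 0, 0, 0], [0, 0, 0, 0, 0, 0, 0], [0, 0, 0, 0, 0, 0, 0]])

```text
time_s: 27.35
tcp_pos: [617.7, -59.5, 310.2]
orientation: [0.719, 0.695, 0.001, 0.001]
force: [0.5, -0.5, -4.5]
grip_width: 5.8
```

Request:
drive_tool(plan=[[-0.05, -0.1, -0.5, 0, 0, 0, 0], [0, 0, -0.7, 0, 0, 0, 0], [0, 0, -0.7, 0, 0, 0, 0], [0, 0, -0.7, 0, 0, 0, 0], [0, 0, 0, 0, 0, 0, 0]])

```text
time_s: 27.85
tcp_pos: [616.8, -60.2, 281.3]
orientation: [0.719, 0.695, -0.001, -0.001]
force: [0.4, 0.6, -3.3]
grip_width: 5.7
```

Request:
drive_tool(plan=[[0, 0, -0.7, 0, 0, 0, 0], [0, 0, -0.7, 0, 0, 0, 0], [0, 0, 0, 0, 0, 0, 0]])

```text
time_s: 28.15
tcp_pos: [616.8, -60.2, 267.4]
orientation: [0.719, 0.695, -0.001, -0.001]
force: [-0.3, -0.0, -3.5]
grip_width: 5.6
```

No contact force. The blade is in the slot and still has about 15 mm to go.

Request:
drive_tool(plan=[[0, 0, -0.6, 0, 0, 0, 0], [0, 0, -0.5, 0, 0, 0, 0], [0, 0, -0.2, 0, 0, 0, 0], [0, 0, 0, 0, 0, 0, 0]])

```text
time_s: 28.55
tcp_pos: [617.0, -60.3, 255.3]
orientation: [0.719, 0.695, -0.0, -0.0]
force: [0.0, 0.1, -4.0]
grip_width: 5.8
```

Request:
drive_tool(plan=[[0, 0, -0.15, 0, 0, 0, 0], [0, 0, 0, 0, 0, 0, 0]])

```text
time_s: 28.75
tcp_pos: [617.0, -60.3, 254.2]
orientation: [0.719, 0.695, 0.0, 0.0]
force: [0.1, -0.7, -2.4]
grip_width: 5.9
```

Request:
drive_tool(plan=[[0, 0, -0.15, 0, 0, 0, 0], [0, 0, -0.1, 0, 0, 0, 0], [0, 0, 0, 0, 0, 0, 0]])

```text
time_s: 29.05
tcp_pos: [617.1, -60.3, 251.9]
orientation: [0.719, 0.695, 0.0, 0.0]
force: [0.4, 0.1, -3.2]
grip_width: 5.5
```

Request:
drive_tool(plan=[[0, 0, -0.15, 0, 0, 0, 0], [0, 0, 0, 0, 0, 0, 0]])

```text
time_s: 29.25
tcp_pos: [617.4, -60.3, 251.8]
orientation: [0.719, 0.695, 0.001, 0.001]
force: [-1.1, 1.8, 6.5]
grip_width: 5.9
```

Seated on the drawer floor (+6 N at TCP z 251.8). Release, retreat and go to the second blade.

Request:
drive_tool(plan=[[0, 0, 0.1, 0, 0, 0, 0.1], [0, 0, 0, 0, 0, 0, 0.2], [0, 0, 0, 0, 0, 0, 0.28], [0, 0, 1.5, 0, 0, 0, 0.28], [0, 0, 3.5, 0, 0, 0, 0.28], [0, 0, 4, 0, 0, 0, 0.28], [0, 0, 4, 0, 0, 0, 0.28], [0, 0, 2, 0, 0, 0, 0.28]])

```text
time_s: 30.05
tcp_pos: [616.7, -60.1, 406.3]
orientation: [0.719, 0.695, 0.001, 0.003]
force: [0.1, 0.1, 0.3]
grip_width: 24.7
```

Request:
drive_tool(plan=[[-0.3, -2.5, 0, 0, 0, -0.02, 0.4], [-0.5, -4.5, 0, 0, 0, -0.02, 0.5], [-1, -4.8, 0, 0, 0, -0.02, 0.5], [-1, -4.8, 0, 0, 0, -0.02, 0.5], [-1, -4.8, 0, 0, 0, -0.02, 0.5], [-1, -4.5, 0, 0, 0, -0.02, 0.5], [-0.8, -3.3, 0, 0, 0, -0.02, 0.5], [-0.3, -1.5, 0, 0, 0, -0.01, 0.5]])

```text
time_s: 30.85
tcp_pos: [556.8, -369.9, 401.8]
orientation: [0.771, 0.637, -0.0, 0.0]
force: [0.6, 0.8, -0.1]
grip_width: 44.0
```

Request:
drive_tool(plan=[[0, 0, 0, 0, 0, 0, 0.5], [0, 0, 0, 0, 0, 0, 0.5], [0, 0, 0, 0, 0, 0, 0.5]])

```text
time_s: 31.15
tcp_pos: [558.7, -365.5, 401.6]
orientation: [0.769, 0.64, 0.0, 0.0]
force: [0.1, 1.2, 1.1]
grip_width: 44.1
```

Run:
```python
from h import *
import pickle
g=wrist('w9.png'); pickle.dump(g,open('w9.pkl','wb')); s=g['s']; print(s['time_s'],s['tcp_pos'],jaw(s),s['joint_positions'].round(3),s['grip_width'],s['force'])
t=grab('top','top9.png')
j=cv2.imread('pics/w9.png'); i=cv2.resize(cv2.imread('pics/top9.png')[130:280,170:330],None,fx=1.5,fy=1.5,interpolation=2)
o=np.zeros((420,800,3),np.uint8); o[:,:560]=j; o[:225,560:]=i; cv2.imwrite('pics/m9.png',o)
print(proj(g,np.array([558.3,-367,114])))
```

```text
31.15 [ 558.74522308 -365.48268183  401.637785  ] -0.1826778382673076 [-0.754  0.645  1.     0.     1.496 -0.572] 44.050234025606 [0.09335615 1.21280741 1.07420599]
[276.56889575 204.72478404]
```

View pics/m9.png

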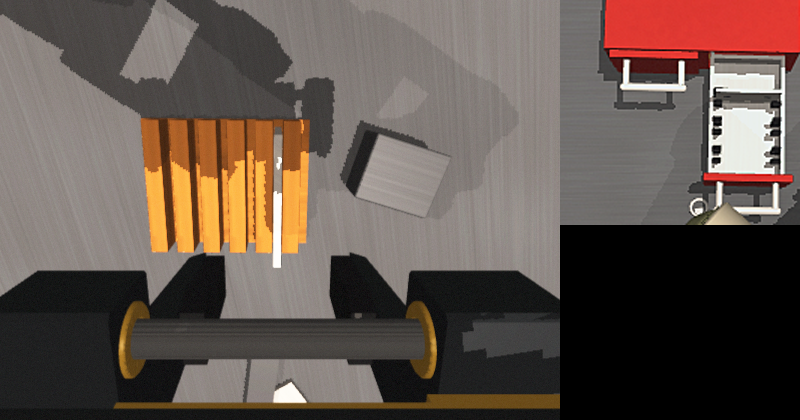

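Top crop: the first blade stands across the rear slot. The second blade is at u≈277, v≈125–267 in the wrist view. I refine its ends numerically.

Run:
```python
from h import *
import pickle
g=pickle.load(open('w9.pkl','rb'))
im=cv2.cvtColor(g['color'],cv2.COLOR_RGB2GRAY)
for v in(140,200,250): print(v,im[v,268:288])
print(im[116:142,277],im[260:272,277])
for va,vb in((126.5,267),(131.5,267)):
    A,B=[ray(g,277.2,v,114)[:2] for v in(va,vb)]; d=A-B
    print(A,B,(A+B)/2,np.hypot(*d),-np.arctan2(d[0],d[1]))
```

```text
140 [116 116 118 115  97  97 150 150 147 148 150 150 153 144  99  68  97  95
  94  94]
200 [115 117 117 113  81 199 254 253 253 253 253 253 253 246  96 165 175 178
 185 186]
250 [193 192 195 185 143 227 254 254 254 254 254 254 252 135 170 185 184 183
 187 188]
[ 62  58  59  74  88  94  87  91  91  91  90  87  91  90  90  90  90  92
 114 139 152 154 152 148 148 149] [254 254 254 254 254 254 254 235 150 142 146 144]
[ 568.9042922  -312.29291068] [ 549.7987027  -415.40635642] [ 559.35149745 -363.84963355] 104.86851883497468 -0.18320933387985572
[ 568.28842028 -315.61679008] [ 549.7987027  -415.40635642] [ 559.04356149 -365.51157325] 101.48806435243787 -0.18320933387985586
```

Request:
drive_tool(plan=[[0, 0, -3, 0, 0, 0, 0.5], [0, 0, -4, 0, 0, 0, 0.5], [0, 0, -4, 0, 0, 0, 0.5], [0, 0, -3, 0, 0, 0, 0.5], [0, 0, -1.7, 0, 0, 0, 0.5], [0, 0, 0, 0, 0, 0, 0.5], [0, 0, 0, 0, 0, 0, 0.5]])

```text
time_s: 31.95
tcp_pos: [558.4, -366.9, 245.2]
orientation: [0.769, 0.639, 0.0, 0.0]
force: [-1.2, -0.3, -0.4]
grip_width: 44.4
```

Request:
drive_tool(plan=[[0.05, 0, 0, 0, 0, 0, 0.35], [0, 0, 0, 0, 0, 0, 0.2], [0, 0, 0, 0, 0, 0, 0.1], [0, 0, 0, 0, 0, 0, 0], [0, 0, 0, 0, 0, 0, 0], [0, 0, 0, 0, 0, 0, 0], [0, 0, 0, 0, 0, 0, 0], [0, 0, 0, 0, 0, 0, 0]])

```text
time_s: 32.75
tcp_pos: [558.5, -367.3, 244.3]
orientation: [0.769, 0.639, -0.0, 0.0]
force: [-1.1, 0.3, 2.1]
grip_width: 5.5
```

Request:
drive_tool(plan=[[0, 0, 1, 0, 0, 0, 0], [0, 0, 2.5, 0, 0, 0, 0], [0, 0, 4, 0, 0, 0, 0], [0, 0, 4, 0, 0, 0, 0], [0, 0, 3.5, 0, 0, 0, 0], [0, 0, 1, 0, 0, 0, 0], [0, 0, 0, 0, 0, 0, 0]])

```text
time_s: 33.45
tcp_pos: [558.5, -367.2, 404.7]
orientation: [0.769, 0.639, 0.0, 0.001]
force: [-0.7, -0.9, -4.5]
grip_width: 5.7
```

Run:
```python
from h import *
s=arm.state(); print(s['time_s'],s['tcp_pos'],jaw(s),s['grip_width'],s['force'])
```

```text
33.45 [ 558.4833721  -367.19441657  404.7424678 ] -0.18495412097782463 5.725867787311416 [-0.73757638 -0.94042047 -4.49680416]
```

Request:
drive_tool(plan=[[0, 2.5, 0, 0, 0, 0.02, 0], [0.2, 4.5, 0, 0, 0, 0.02, 0], [0.2, 4.8, 0, 0, 0, 0.02, 0], [0.2, 4.8, 0, 0, 0, 0.02, 0], [0.2, 4.8, 0, 0, 0, 0.02, 0], [0.2, 4.5, 0, 0, 0, 0.02, 0], [0.2, 3.3, 0, 0, 0, 0.02, 0], [0.1, 1.7, 0, 0, 0, 0.01, 0]])

```text
time_s: 34.25
tcp_pos: [571.3, -55.7, 401.9]
orientation: [0.718, 0.696, -0.001, -0.002]
force: [0.6, -1.2, -4.0]
grip_width: 5.6
```

Request:
drive_tool(plan=[[0, 0, 0, 0, 0, 0, 0], [0, 0, 0, 0, 0, 0, 0], [0, 0, 0, 0, 0, 0, 0], [0, 0, 0, 0, 0, 0, 0]])

```text
time_s: 34.65
tcp_pos: [571.5, -59.5, 403.8]
orientation: [0.72, 0.694, -0.0, -0.0]
force: [0.0, 0.9, -3.6]
grip_width: 5.8
```

Run:
```python
from h import *
s=arm.state(); print(s['time_s'],s['tcp_pos'],jaw(s),s['grip_width'],s['force'])
```

```text
34.65 [571.5235605  -59.46727124 403.82390632] -0.03671209579050098 5.8402238016851085 [ 0.02719523  0.9035868  -3.61499198]
```

Request:
drive_tool(plan=[[0, 0.1, -2, 0, 0, 0, 0], [0, 0, -3, 0, 0, 0, 0], [0, 0, -3, 0, 0, 0, 0], [0, 0, -1.5, 0, 0, 0, 0], [0, 0, 0, 0, 0, 0, 0], [0, 0, 0, 0, 0, 0, 0], [0, 0, 0, 0, 0, 0, 0]])

```text
time_s: 35.35
tcp_pos: [571.7, -57.6, 310.5]
orientation: [0.72, 0.694, 0.001, 0.001]
force: [0.0, -0.4, -3.3]
grip_width: 5.9
```

Request:
drive_tool(plan=[[-0.05, -0.1, -0.5, 0, 0, 0, 0], [0, 0, -0.7, 0, 0, 0, 0], [0, 0, -0.7, 0, 0, 0, 0], [0, 0, -0.7, 0, 0, 0, 0], [0, 0, 0, 0, 0, 0, 0]])

```text
time_s: 35.85
tcp_pos: [570.9, -58.2, 281.9]
orientation: [0.719, 0.695, -0.0, -0.001]
force: [0.0, 0.3, -3.2]
grip_width: 5.6
```

Request:
drive_tool(plan=[[0, 0, -0.7, 0, 0, 0, 0], [0, 0, -0.7, 0, 0, 0, 0], [0, 0, 0, 0, 0, 0, 0]])

```text
time_s: 36.15
tcp_pos: [570.8, -58.2, 268.0]
orientation: [0.719, 0.695, -0.0, -0.001]
force: [0.5, 0.3, -3.2]
grip_width: 6.0
```

Request:
drive_tool(plan=[[0, 0, -0.6, 0, 0, 0, 0], [0, 0, -0.5, 0, 0, 0, 0], [0, 0, -0.3, 0, 0, 0, 0], [0, 0, 0, 0, 0, 0, 0]])

```text
time_s: 36.55
tcp_pos: [570.9, -58.3, 254.7]
orientation: [0.719, 0.695, -0.0, -0.0]
force: [0.5, -0.7, -3.2]
grip_width: 5.6
```

Request:
drive_tool(plan=[[0, 0, -0.15, 0, 0, 0, 0], [0, 0, -0.1, 0, 0, 0, 0], [0, 0, 0, 0, 0, 0, 0]])

```text
time_s: 36.85
tcp_pos: [571.0, -58.3, 252.7]
orientation: [0.719, 0.695, 0.0, 0.0]
force: [0.3, -0.4, -3.1]
grip_width: 5.4
```

Request:
drive_tool(plan=[[0, 0, -0.15, 0, 0, 0, 0], [0, 0, -0.1, 0, 0, 0, 0], [0, 0, 0, 0, 0, 0, 0]])

```text
time_s: 37.15
tcp_pos: [571.6, -58.3, 252.3]
orientation: [0.719, 0.695, 0.001, 0.002]
force: [-1.4, 2.7, 9.8]
grip_width: 5.7
```

Seated (+10 N). Release, rise, go to the handle and check.

Request:
drive_tool(plan=[[0, 0, 0.15, 0, 0, 0, 0.1], [0, 0, 0, 0, 0, 0, 0.2], [0, 0, 0, 0, 0, 0, 0.28], [0, 0, 1.5, 0, 0, 0, 0.28], [0, 0, 3.5, 0, 0, 0, 0.28], [0, 0, 4, 0, 0, 0, 0.28], [0, 0, 4, 0, 0, 0, 0.28], [0, 0, 2, 0, 0, 0, 0.28]])

```text
time_s: 37.95
tcp_pos: [571.0, -58.2, 405.2]
orientation: [0.719, 0.695, 0.001, 0.002]
force: [-0.3, 0.3, -0.8]
grip_width: 24.5
```

Request:
drive_tool(plan=[[-1.5, 0.1, 0, 0, 0, 0, 0.35], [-3, 0.1, 0, 0, 0, 0, 0.35], [-3.5, 0.1, -1, 0, 0, 0, 0.35], [-3, 0.1, -2, 0, 0, 0, 0.35], [-2.5, 0.1, -1, 0, 0, 0, 0.35], [0, 0, 0, 0, 0, 0, 0.35], [0, 0, 0, 0, 0, 0, 0.35]])

```text
time_s: 38.65
tcp_pos: [436.3, -53.4, 362.2]
orientation: [0.72, 0.694, 0.0, 0.0]
force: [-0.2, 0.1, 0.4]
grip_width: 30.9
```

Run:
```python
from h import *
import pickle
g=wrist('w10.png'); pickle.dump(g,open('w10.pkl','wb')); s=g['s']; print(s['time_s'],s['tcp_pos'],jaw(s),s['grip_width'],s['force'])
sc=grab('scene','s10.png')
j=cv2.imread('pics/w10.png'); i=cv2.resize(cv2.imread('pics/s10.png')[140:280,200:360],None,fx=1.5,fy=1.5,interpolation=2)
o=np.zeros((420,800,3),np.uint8); o[:,:560]=j; o[:210,560:]=i; cv2.imwrite('pics/m10.png',o)
print(proj(g,np.array([435.8,-53,116])))
```

```text
38.65 [436.31474811 -53.41555441 362.15535908] -0.03542766809032753 30.929653629644132 [-0.2444812   0.07760178  0.38027857]
[275.76418732 218.31910386]
```

View pics/m10.png

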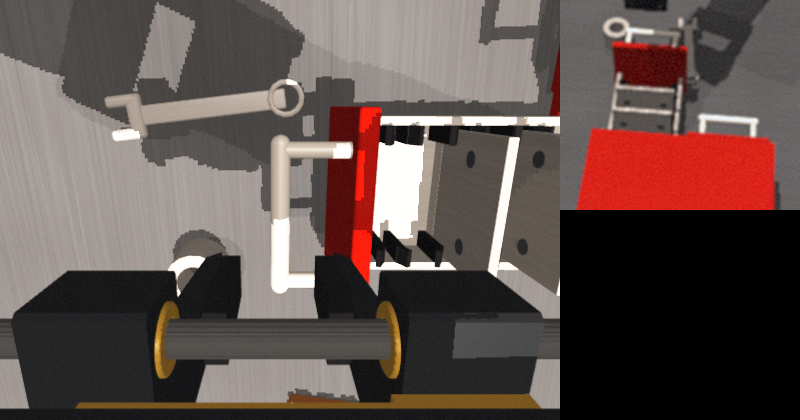

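Both blades stand upright in the middle and rear guides. The handle bar is at u≈280, about 3 mm further in than expected. Pinch and shut.

Request:
drive_tool(plan=[[0.3, 0, -2.5, 0, 0, 0, 0.35], [0, 0, -3, 0, 0, 0, 0.35], [0, 0, -3, 0, 0, 0, 0.35], [0, 0, -1.2, 0, 0, 0, 0.35], [0, 0, 0, 0, 0, 0, 0.35], [0, 0, 0, 0, 0, 0, 0.2], [0, 0, 0, 0, 0, 0, 0], [0, 0, 0, 0, 0, 0, 0]], grip_force=20)

```text
time_s: 39.55
tcp_pos: [439.3, -53.3, 265.5]
orientation: [0.719, 0.695, 0.0, 0.001]
force: [-0.2, 0.6, 2.6]
grip_width: 11.1
```

Request:
drive_tool(plan=[[0, 0, 0, 0, 0, 0, 0], [0, 0, 0, 0, 0, 0, 0], [0.5, 0, 0, 0, 0, 0, 0], [1, 0, 0, 0, 0, 0, 0], [1.5, -0.1, 0, 0, 0, 0, 0], [2, -0.1, 0, 0, 0, 0, 0], [2, 0, 0, 0, 0, 0, 0], [2, -0.1, 0, 0, 0, 0, 0]])

```text
time_s: 40.35
tcp_pos: [529.9, -56.7, 265.5]
orientation: [0.719, 0.695, -0.0, 0.001]
force: [-2.9, -3.1, 7.8]
grip_width: 11.1
```

Request:
drive_tool(plan=[[2, -0.1, 0, 0, 0, 0, 0], [2, -0.1, 0, 0, 0, 0, 0], [2, 0, 0, 0, 0, 0, 0], [1, -0.1, 0, 0, 0, 0, 0], [0.6, 0, 0, 0, 0, 0, 0], [0.4, 0, 0, 0, 0, 0, 0], [0, 0, 0, 0, 0, 0, 0]])

```text
time_s: 41.05
tcp_pos: [609.6, -59.8, 265.5]
orientation: [0.719, 0.695, 0.0, 0.001]
force: [2.0, -4.0, 4.6]
grip_width: 11.1
```

Stop expected near 620.5–621.

Request:
drive_tool(plan=[[0.5, 0, 0, 0, 0, 0, 0], [0.3, 0, 0, 0, 0, 0, 0], [0.3, 0, 0, 0, 0, 0, 0], [0, 0, 0, 0, 0, 0, 0]])

```text
time_s: 41.45
tcp_pos: [620.1, -60.1, 265.5]
orientation: [0.719, 0.695, -0.0, 0.001]
force: [-0.3, -5.7, 6.2]
grip_width: 11.5
```

Request:
drive_tool(plan=[[0.2, 0, 0, 0, 0, 0, 0], [0.2, 0, 0, 0, 0, 0, 0], [0, 0, 0, 0, 0, 0, 0]])

```text
time_s: 41.75
tcp_pos: [622.1, -60.1, 265.2]
orientation: [0.719, 0.695, -0.004, -0.003]
force: [-24.7, -5.7, 17.7]
grip_width: 11.2
```

Request:
drive_tool(plan=[[-0.2, 0, 0, 0, 0, 0, 0.2], [0, 0, 0, 0, 0, 0, 0.35], [0, 0, 0, 0, 0, 0, 0.35], [0, 0, 0, 0, 0, 0, 0.35], [0, 0, 2, 0, 0, 0, 0.35], [0, 0, 4, 0, 0, 0, 0.35], [0, 0, 4, 0, 0, 0, 0.35]])

```text
time_s: 42.45
tcp_pos: [622.0, -59.1, 365.5]
orientation: [0.719, 0.695, -0.0, -0.001]
force: [-0.3, -0.4, 0.5]
grip_width: 31.3
```

Request:
drive_tool(plan=[[-2, -1, 0, 0, 0, 0, 0.35], [-4, -1, 1, 0, 0, 0, 0.35], [-4.5, 0, 1, 0, 0, 0, 0.35], [-4.5, 0, 0, 0, 0, 0, 0.35], [-4.5, 0, 0, 0, 0, 0, 0.35], [-2, 0, 0, 0, 0, 0, 0.35], [0, 0, 0, 0, 0, 0, 0.35], [0, 0, 0, 0, 0, 0, 0.35]])

```text
time_s: 43.25
tcp_pos: [407.6, -79.4, 385.1]
orientation: [0.719, 0.695, 0.0, 0.001]
force: [0.3, 0.1, 0.9]
grip_width: 30.6
```

Run:
```python
from h import *
import pickle
s=arm.state(); print(s['time_s'],s['tcp_pos'],s['force'])
g=grab('top','top11.png'); grab('scene','s11.png'); w=wrist('w11.png')
j=cv2.imread('pics/top11.png')[40:330,100:500]; i=cv2.resize(cv2.imread('pics/s11.png')[130:360,160:400],(400,383))
o=np.zeros((600,800,3),np.uint8); o[:290,:400]=j; o[:383,400:]=i; o[300:600,:400]=cv2.resize(cv2.imread('pics/w11.png'),(400,300)); cv2.imwrite('pics/m11.png',o)
```

```text
43.25 [407.57961414 -79.38718964 385.07485447] [0.31972706 0.11733149 0.9231579 ]
```

View pics/m11.png

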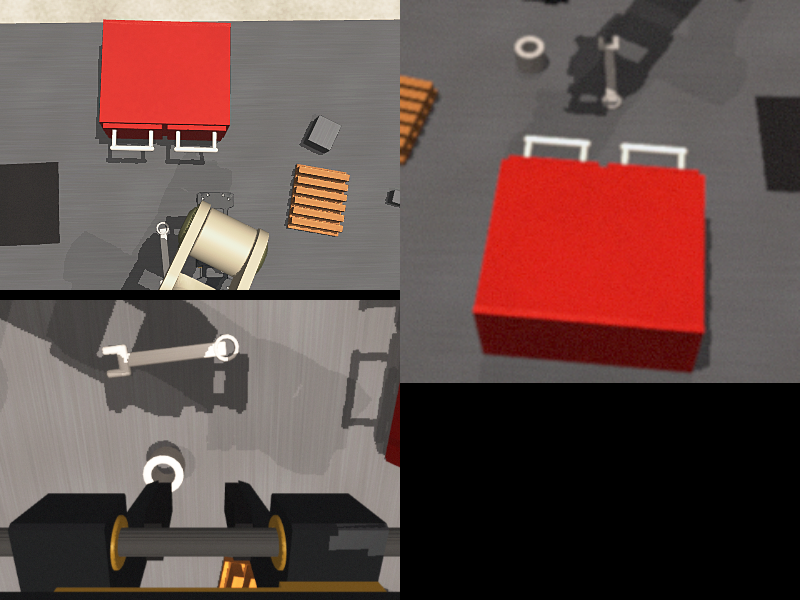

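The mat and rack are empty, both handles are in line against the cabinet, and the bystanders are in place. Handing in.

```bash
python3 -c "
from workcell import arm
print(arm.close_job()); print(arm.state()['time_s'])"
```

```text
the job is handed in; nothing more can be done
None
the job is handed in; nothing more can be done
```

I put both oil cans in the left drawer and shut it. I then opened the right drawer, slid the two blades into the rear and middle guides, and shut that drawer too. I handed the job in at about 43 s of the 210 s limit; it reports no verdict.

**Cans:** Both stood upright on the drawer floor in the pictures taken before shutting. I can't see them now that the drawer is shut.

**Blades:** Each went down its slot with no side force and met the drawer floor at TCP z ≈ 252, the expected seated height. Both stood upright in the wrist picture taken before shutting.

**Drawers:** Each was pushed until it met its stop, at 33 N for the left and 25 N for the right. In the last pictures the two handles line up. I have no direct reading of how far each drawer is out.

**Last pictures:** The mat and rack are empty, and the gripper is clear of everything. The sleeve, wrench and block look unmoved by eye.

**Disagreements:** The right handle was about 3 mm further in than where I had released it, well within what the grip allows. Early can positions from the scene view were up to about 11 mm off, so I used the wrist camera instead.

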